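# Hold the cap checker's sprung arm over a bottle

### The arm

A 6-joint arm with a two-finger parallel gripper is mounted at the origin on a cart in front of the work surface, level with it; the furniture and walls round the work are solid. World frame = base frame: x ahead of the robot, y to its left, z up, the work surface at z = 0. Lengths are in m, angles in rad, forces in N, time in s.
With the tool pointing down it reaches from about 0.275 to 0.875 m from the base axis. Payload 12.5 kg.
Tool frame: the origin (TCP) lies on the centre line of the jaws, within the pads' length; the fingertips stand 14 mm ahead of it and the grasp point (between the pads) lies 5 mm behind it (arm.tcp_to_tips is the distance from the TCP to the fingertips, in m); z points along the fingers, y is the direction in which the jaws open and shut (so a half turn about z gives the same grasp; the last joint's range is limited). The gripper opens to 85 mm and grips with 20 to 120 N. Pads are 22 mm wide; open, the fingers measure 114 mm over their backs; the gripper's body (76 mm by 85 mm) begins 54 mm behind the grasp point. The pads swing forward as they close: fully open they stand 13 mm farther back than shut.
Start: joints at [-1.263, 0.351, 1.652, -0, 1.139, -0.085], TCP at [0.211, -0.508, 0.245] pointing down, gripper open.
Joint ranges: [-2.75, 2.75], [-0.79, 2.1], [0.01, 2.65], [-1.57, 4.71], [0.07, 3.14], [-2.87, 2.87]. Speed limits (rad/s): [2.22, 2.22, 2.79, 3.14, 3.14, 3.14].

### API

Orientations are given as [roll, pitch, yaw] about the fixed x, y, z axes, in that order (R = Rz(yaw) Ry(pitch) Rx(roll)).
In Python, from plant import arm gives the robot as it stands.
- The arm moves only by the shell command python3 -m inch 'ROWS'. ROWS is JSON, a list that holds one entry, the list of rows, each a list of 7 numbers: the closure in counts, from 0 (fully open) to 255 (shut), then the shift along the tool's x, y, z in m, then the turn, a rotation vector about the tool's x, y, z in rad. In form: [[[claw, dx, dy, dz, ax, ay, az], ...]]. A call has 1 to 12 rows; each row shifts and turns the commanded pose from where the row before left it, along the tool's axes as they then stand; what a row does not reach is not made up. A row lasts 1/12 s, in which the tool goes at most 41.7 mm and 7.16 degrees, less where a joint would pass 70% of its speed; a pose out of reach is approached as far as the arm can. A call with a gripper value outside its range is refused whole. The fingers move at their own pace and stop on an object; the grip force is fixed at half the most. Time passes only in rows, so rows that do not move let the fingers close. It gives the time, the measured TCP pose, the force and the opening at its end, in the units of the state.
- arm.get_obs(): the state, without advancing time (a new reading comes with each control period).
- arm.capture(name): name is "side" or "top" or "wrist"; returns the picture (400x640x3 uint8, blue, green, red); there is no depth.
- arm.camera_model(name): a dict with "camera_matrix" (3x3 intrinsics, pixels), "world_from_camera" (4x4, takes a point from camera to world coordinates). Camera axes: x right, y down, z forward; pixel columns grow to the right and rows downward; lengths in m; the calibration is good to about 2 mm. A picture is of the moment at which its call begins: read the wrist's pose just before it. camera_model takes no time and is no camera call; for the wrist camera it gives the pose at the moment of the call.
- arm.job_done(): hands the job in, once; it reports no verdict.
Trained networks look in the newest picture that a camera, given by its name, has taken for a name from the list of things; names that differ only in an ending like _2 or _b are one class to them, and where a whole thing is asked for, a point or a joint stands for the part that bears it (a point fixed in the world has none). Each returns a list of dicts, best first, with "p" (0 to 1); they miss things now and then, are a little off and sometimes report something else, mostly with a low value. They report only what shows in the picture. A call takes as long as a camera call. They do not tell look-alikes from the thing itself.
- arm.find_in(camera, thing): "position" ([x, y, z] in m, in world coordinates, good to about 4 mm: the middle of the surface that is visible of it).
- arm.landmark_of(camera, thing): "position" ([x, y, z] in m, in world coordinates, good to about 4 mm: a listed point, or the origin of a listed thing).
The state is a dict: "time": time; "qpos": joint angles; "qd": joint speeds; "tau": joint torques, N m; "ee_pos": TCP position; "ee_rot": TCP orientation; "force": force on the tool from outside, world axes, zero at the start; "moment": the same for the moment, N m; "finger_gap": finger opening in m.
Only numpy, scipy, OpenCV 4.12 (cv2) and the standard library are available. Lean on these libraries where they do the work, as an engineer would, in place of code of your own. Each camera call takes 0.05 s, during which the arm holds its last target. There are 200 camera calls.

### The job

Stand the squat screw-cap bottle upright and centred on the cap checker's small raised pedestal and let go of it. Then swing the checker's spring-return arm, which has an upright pin on its end to take it by, round until it is fully against its stop, with the sensing head over the bottle's cap, and keep holding it there: the program finishes while the fingers still hold the arm at its stop. Do not shift the dropper bottle, the sample cup or the timer.

Things in the scene. Friction and masses are not known exactly. Their poses are not given: they have to be found in the camera images.
- bottle_center (a point): centre, half-way up, of the loose squat amber bottle with a wide ribbed screw cap: round, 47 mm in diameter, 88 mm tall, about 0.12 kg, standing upright on the worktop among two other containers (it may be in any of three places). It is the only squat wide bottle with no tapered tip. Site z is the bottle's axis, up.
- stand: the cap checker, fixed to the worktop: a grey base plate 220 x 100 mm (its top 16 mm above the worktop) with a small pedestal at one end and a dark hanger post, 148 mm high and 34 mm across at the top, at the other. Origin under the plate's centre, on the worktop; its x axis runs along the plate from pedestal (at x = -60 mm) to post (at x = +70 mm), z up. The stand's place and yaw vary.
- pedestal_top (a point): centre of the pedestal's flat top: a disc 36 mm in diameter with no rim, 46 mm above the worktop. The bottle stands on it.
- pivot_axis (a point): point on the upright axis about which the arm swings, on top of the hanger post, at the same height as grip_pin
- grip_pin (a point): middle of the upright black grip pin on the arm's free end: pin 16 mm in diameter, rising 51 mm from the top of the round sensing head (168 mm above the worktop) to 219 mm; the point is at 193 mm, 130 mm out from the pivot axis. The head, 38 mm in diameter, passes 11 mm above the cap of a bottle on the pedestal.
- swing_arm (a joint): arm angle about the upright pivot axis, rad: 0 = at rest, arm out to the stand's +y side; grows counter-clockwise from above to 1.36 at the stop, where the arm lies along the stand's -x and the pin stands over the pedestal. Spring torque 0.35 N m/rad x (angle + 0.5) drives it back: 1.4 N at the pin at rest, 5 N at the stop; no latch. Fingers may turn on the round pin.
- dropper: loose slim white dropper bottle with a tapered tip, 36 mm in diameter, 98 mm tall; bystander, origin under its centre
- cup: loose sample cup with a wide lid, 58 mm in diameter, 70 mm tall; bystander, origin under its centre
- clock: loose small flat timer, 66 x 66 x 18 mm, lying on the worktop; bystander, origin under its centre
Not all that is in view belongs to the job. Leave any green look-alike of the part that bears bottle_center alone.

How it is judged:
On the way, in this order (a step that is already met when the one before it is completed fails the run):
1. the bottle stands upright, centred on the pedestal, released (horizontal distance between bottle_center and pedestal_top below 0.012 m and angle between bottle_center's own z axis and vertical below 0.1 rad and z of bottle_center in the frame of pedestal_top between 0.038 and 0.05 m and contact force between bottle and stand above 0.2 N and contact force between bottle and the fingers below 0.05 N and linear speed of bottle below 0.02 m/s), for 0.3 s.
2. the fingers have swung the arm to its stop, the bottle still standing on the pedestal (all of step 1 and value of joint swing_arm above 1.29 rad and contact force between the fingers and stand above 1 N), for 0.2 s.
At the end, for the whole second after the job is handed in: The bottle stands at rest on the pedestal (axis within 12 mm of the pedestal's centre, tilt below 0.1 rad, carried by the stand alone and not touched by the fingers), and the fingers hold the arm (at least 1 N) within 0.07 rad of its stop (joint above 1.29 of 1.36) through the last second (all of step 2); the arm keeps its last pose, push and grip.
It fails at once if a bystander (dropper bottle, cup or timer) is shifted by more than 20 mm or knocked over (distance of any of dropper, cup, clock from where it was at the start of the episode above 0.02 m or angle between any of dropper, cup's own z axis and vertical above 0.4 rad).
It also fails if it takes over 58 s, if anything falls off the work surface, if the arm or the gripper's body presses on something with over 40 N, if the wrist force passes 120 N, or if a joint passes its speed limit or range.

## Working session

There is one attempt and no reset: what is moved stays moved. The work goes in short steps, Python scripts to look and compute and a shell command to move; the robot and the scene stay as the last step left them, time stands still between calls to the robot, and variables do not carry over. Pictures are saved under pics/ and viewed, about 8 in all and at most 12, crops included, and the job is handed in when it is done.

```bash
mkdir -p pics; ls
cat > h.py <<'E'
import numpy as np, cv2
from plant import arm
def px(cam,P):
    m=arm.camera_model(cam);T=np.linalg.inv(m["world_from_camera"]);p=T[:3,:3]@np.array(P)+T[:3,3];q=np.array(m["camera_matrix"])@p;return (q[:2]/q[2]).round().astype(int).tolist()
def look(cam,things=("bottle_center","dropper","cup","clock","stand","pedestal_top","pivot_axis","grip_pin")):
    for t in things:
        for d in arm.landmark_of(cam,t)[:3]: print(cam,t,round(d["p"],2),np.round(d["position"],4).tolist(),px(cam,d["position"]))
E
python3 - <<'E'
from h import *
for c in("top","side"):
    cv2.imwrite(f"pics/{c}1.png",arm.capture(c)); look(c)
o=arm.get_obs();print(o["time"],o["ee_pos"],o["ee_rot"],o["finger_gap"])
E
```

```text
pics
top bottle_center 0.84 [0.4125, -0.4482, 0.0444] [462, 240]
top bottle_center 0.83 [0.4105, -0.3522, 0.0422] [427, 241]
top bottle_center 0.58 [0.4952, -0.4383, 0.0435] [457, 211]
top dropper 0.5 [0.5462, -0.2836, -0.0009] [398, 196]
top cup 0.73 [0.4513, -0.1913, 0.0014] [367, 228]
top clock 0.86 [0.4244, 0.2836, -0.0033] [204, 237]
top stand 0.72 [0.5378, 0.063, -0.0009] [280, 199]
top pedestal_top 0.7 [0.4793, 0.0838, 0.0486] [270, 216]
top pivot_axis 0.94 [0.609, 0.0435, 0.1933] [279, 158]
top pivot_axis 0.17 [0.4111, -0.3546, 0.0389] [427, 241]
top grip_pin 0.92 [0.6167, 0.1766, 0.1976] [226, 155]
side bottle_center 0.8 [0.4116, -0.4487, 0.0433] [329, 321]
side bottle_center 0.77 [0.4142, -0.3541, 0.0461] [318, 293]
side dropper 0.47 [0.5467, -0.2844, -0.0006] [350, 273]
side cup 0.84 [0.4527, -0.1937, 0.0031] [312, 259]
side clock 0.56 [0.4225, 0.2792, 0.0042] [262, 170]
side stand 0.6 [0.5436, 0.0642, -0.0028] [311, 201]
side pedestal_top 0.59 [0.4802, 0.0797, 0.0487] [293, 191]
side pivot_axis 0.85 [0.606, 0.0453, 0.1932] [331, 156]
side grip_pin 0.9 [0.6101, 0.1762, 0.1889] [319, 135]
side grip_pin 0.56 [0.4543, -0.1905, -0.0016] [312, 259]
0.9 [ 0.21055014 -0.5080869   0.24530659] [3.14158617e+00 1.51549466e-05 3.92786823e-01] 0.08544133213784086
```

View pics/top1.png

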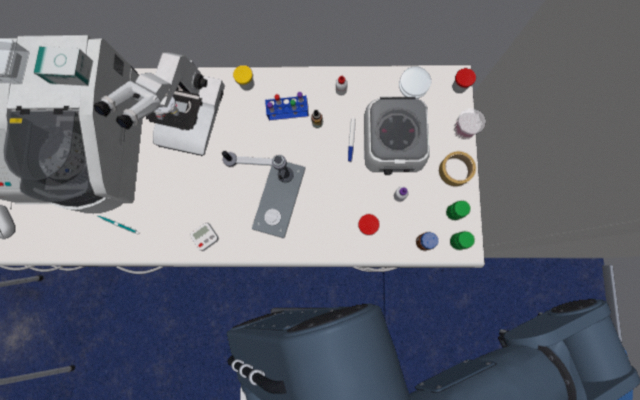

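View pics/side1.png

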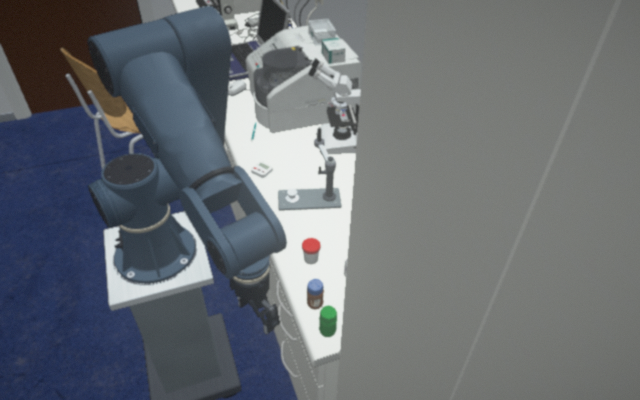

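Amber body with blue cap at top (427,241) is the target. Rivals: green look-alikes at (462,240) and (459,210), slim purple-tipped dropper at (402,193), and red-lidded cup at (368,225). Next I move above it and check up close.

```bash
python3 -m inch '[[[0,0.0305,-0.0083,0,0,0,0],[0,0.0305,-0.0083,0,0,0,0],[0,0.0305,-0.0083,0,0,0,0],[0,0.0305,-0.0083,0,0,0,0],[0,0.0305,-0.0083,0,0,0,0],[0,0.0305,-0.0083,0,0,0,0],[0,0.0305,-0.0083,0,0,0,0],[0,0.0305,-0.0083,0,0,0,0],[0,0,0,0,0,0,-0.118],[0,0,0,0,0,0,-0.118],[0,0,0,0,0,0,-0.118],[0,0,0,0,0,0,-0.118]]]'
python3 -m inch '[[[0,0,0,0,0,0,-0.118],[0,0,0,0,0,0,-0.118],[0,0,0,0,0,0,-0.118],[0,0,0,0,0,0,-0.118],[0,0,0,0,0,0,-0.118],[0,0,0,0,0,0,-0.118],[0,0,0,0,0,0,0],[0,0,0,0,0,0,0]]]'
python3 - <<'E'
from h import *
cv2.imwrite("pics/w1.png",arm.capture("wrist")); look("wrist",("bottle_center","dropper"))
arm.capture("top");look("top",("bottle_center",));print(arm.get_obs()["qpos"])
E
```

```text
time: 1.9
ee_pos: [0.4108, -0.3532, 0.2453]
ee_rot: [3.142, 0.0, 0.871]
force: [0.5, 0.0, -0.5]
finger_gap: 0.0853
time: 2.57
ee_pos: [0.4105, -0.3534, 0.2453]
ee_rot: [3.142, -0.0, 1.569]
force: [-0.8, -0.8, -0.3]
finger_gap: 0.0853
wrist bottle_center 0.91 [0.4112, -0.4496, 0.04] [319, 257]
wrist bottle_center 0.86 [0.4968, -0.4454, 0.0474] [396, 256]
wrist dropper 0.73 [0.5507, -0.2845, -0.002] [447, 103]
wrist dropper 0.62 [0.41, -0.3547, 0.0436] [318, 176]
[-7.96646967e-01  3.35664384e-01  1.67337086e+00  2.00725097e-05
  1.13259031e+00 -7.96824824e-01]
```

View pics/w1.png

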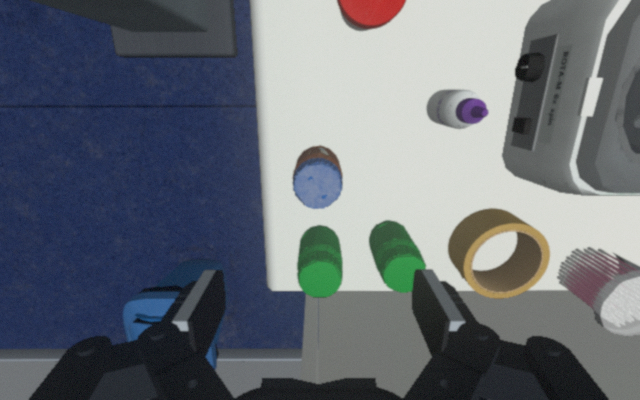

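The wrist view shows the amber bottle with its blue cap at (318,185) by itself, with the greens at (320,275) and (403,270) and the dropper at (462,108). The position is confirmed at about (0.411,-0.354), so I go down and grip.

```bash
python3 -m inch '[[[0,0,0,0.03,0,0,0],[0,0,0,0.03,0,0,0],[0,0,0,0.03,0,0,0],[0,0,0,0.03,0,0,0],[0,0,0,0.025,0,0,0],[0,0,0,0.025,0,0,0],[0,0,0,0.025,0,0,0],[0,0,0,0,0,0,0],[0,0,0,0,0,0,0],[255,0,0,0,0,0,0],[255,0,0,0,0,0,0],[255,0,0,0,0,0,0]]]'
python3 -m inch '[[[255,0,0,0,0,0,0],[255,0,0,0,0,0,0],[255,0,0,0,0,0,0],[255,0,0,0,0,0,0],[255,0,0,0,0,0,0],[255,0,0,0,0,0,0],[255,0,0,-0.01,0,0,0],[255,0,0,-0.02,0,0,0],[255,0,0,-0.03,0,0,0],[255,0,0,-0.03,0,0,0],[255,0,0,-0.03,0,0,0],[255,0,0,-0.03,0,0,0]]]'
python3 - <<'E'
from h import *
cv2.imwrite("pics/w2.png",arm.capture("wrist")); look("wrist",("bottle_center",)); arm.capture("side");look("side",("bottle_center",))
E
```

```text
time: 3.82
ee_pos: [0.4111, -0.3539, 0.0518]
ee_rot: [3.14, 0.002, 1.573]
force: [-0.3, -0.2, 0.3]
finger_gap: 0.0516
time: 4.82
ee_pos: [0.4104, -0.3531, 0.2028]
ee_rot: [3.141, 0.001, 1.573]
force: [0.3, 0.5, -1.5]
finger_gap: 0.0446
wrist bottle_center 0.89 [0.496, -0.4441, 0.0469] [401, 272]
side bottle_center 0.91 [0.4132, -0.4503, 0.0446] [329, 321]
side bottle_center 0.69 [0.4169, -0.3549, 0.199] [319, 258]
side bottle_center 0.23 [0.4793, 0.0783, 0.0496] [293, 191]
```

View pics/w2.png

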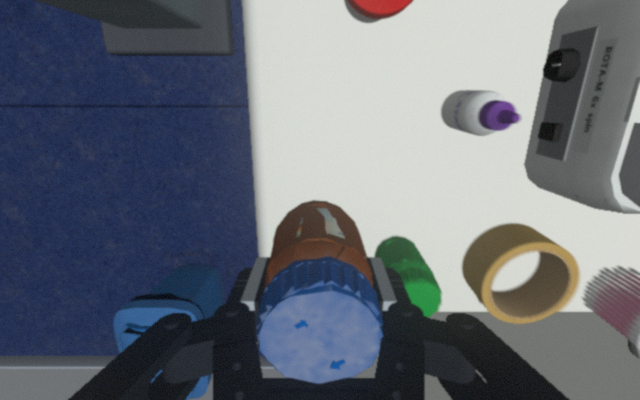

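Gripped and lifted cleanly: the cap fills (320,330) between the pads, the bottle is upright, and the gap is 44.6 mm. Next I carry it toward the pedestal.

```bash
python3 -m inch '[[[255,0.015,0.002,0,0,0,0],[255,0.03,0.005,0,0,0,0],[255,0.035,0.006,0,0,0,0],[255,0.035,0.006,0,0,0,0],[255,0.035,0.006,0,0,0,0],[255,0.035,0.006,0,0,0,0],[255,0.035,0.006,0,0,0,0],[255,0.035,0.006,0,0,0,0],[255,0.035,0.006,0,0,0,0],[255,0.035,0.006,0,0,0,0],[255,0.035,0.006,0,0,0,0],[255,0.03,0.005,0,0,0,0]]]'
python3 -m inch '[[[255,0.025,0.004,0,0,0,0],[255,0.015,0.001,0,0,0,0],[255,0.005,0,0,0,0,0],[255,0,0,0,0,0,0],[255,0,0,0,0,0,0],[255,0,0,0,0,0,0]]]'
python3 - <<'E'
from h import *
cv2.imwrite("pics/w3.png",arm.capture("wrist"));o=arm.get_obs();p=o["ee_pos"];print(p,o["ee_rot"])
look("wrist",("pedestal_top","pivot_axis","grip_pin","bottle_center","stand"))
print("cap top centre expected",px("wrist",[p[0],p[1],p[2]+.037]))
for c in("top","side"): arm.capture(c);look(c,("bottle_center","pedestal_top","pivot_axis","grip_pin","stand"))
E
```

```text
time: 6.02
ee_pos: [0.4745, 0.0395, 0.1991]
ee_rot: [-3.139, -0.0, 1.573]
force: [1.4, -0.6, -0.3]
finger_gap: 0.0444
time: 6.52
ee_pos: [0.4803, 0.0811, 0.1999]
ee_rot: [-3.141, 0.0, 1.572]
force: [0.3, 0.1, -1.6]
finger_gap: 0.0447
[0.48043839 0.08097701 0.20004808] [-3.14098736e+00  1.14487749e-04  1.57173102e+00]
wrist pivot_axis 0.71 [0.6044, 0.0496, 0.1927] [563, 331]
wrist stand 0.7 [0.5411, 0.0656, 0.0019] [377, 191]
cap top centre expected [318, 346]
top bottle_center 0.93 [0.495, -0.4377, 0.0432] [456, 211]
top bottle_center 0.79 [0.4114, -0.4479, 0.0485] [462, 240]
top pedestal_top 0.88 [0.4838, 0.0822, 0.0461] [271, 215]
top pivot_axis 0.93 [0.6064, 0.0436, 0.1914] [279, 159]
top grip_pin 0.61 [0.6148, 0.1772, 0.1962] [226, 155]
top stand 0.58 [0.5375, 0.0636, -0.0008] [280, 199]
side bottle_center 0.9 [0.485, 0.081, 0.1933] [293, 158]
side bottle_center 0.6 [0.4098, -0.4487, 0.0442] [328, 321]
side pedestal_top 0.56 [0.4814, 0.0789, 0.0504] [293, 191]
side pivot_axis 0.73 [0.6073, 0.0486, 0.1934] [331, 156]
side grip_pin 0.81 [0.6113, 0.1768, 0.194] [319, 134]
side stand 0.65 [0.5386, 0.0686, -0.0033] [310, 200]
```

View pics/w3.png

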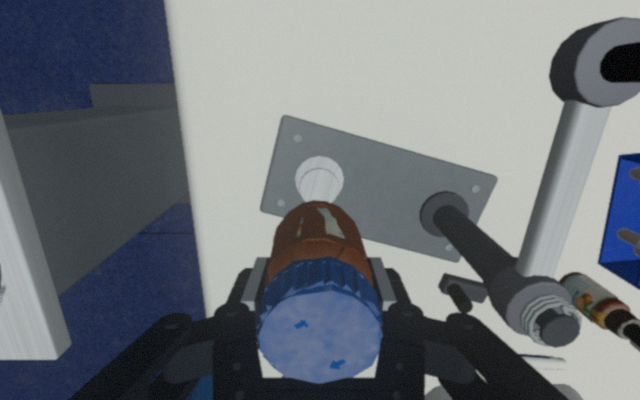

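The bottle hangs above the pedestal: disc at about (320,180), cap face at about (321,336), predicted (318,346). I overlay the predicted circles to get the residual.

Run:
```python
from h import *
im=cv2.imread("pics/w3.png");p=arm.get_obs()["ee_pos"]
def ring(c,r,col):
    pts=np.array([px("wrist",[c[0]+r*np.cos(t),c[1]+r*np.sin(t),c[2]]) for t in np.linspace(0,6.28,60)]);cv2.polylines(im,[pts],True,col,1)
    print(pts.min(0),pts.max(0))
ring([.4805,.081,.046],.018,(0,0,255))
ring([p[0],p[1],p[2]+.037],.0235,(0,255,255))
ring([p[0],p[1],p[2]-.051],.0235,(0,255,0))
cv2.imwrite("pics/w3o.png",cv2.resize(im[130:400,220:420],None,fx=2.2,fy=2.2,interpolation=2))
```

```text
[298 169] [338 208]
[251 287] [387 396]
[279 200] [358 272]
```

View pics/w3o.png

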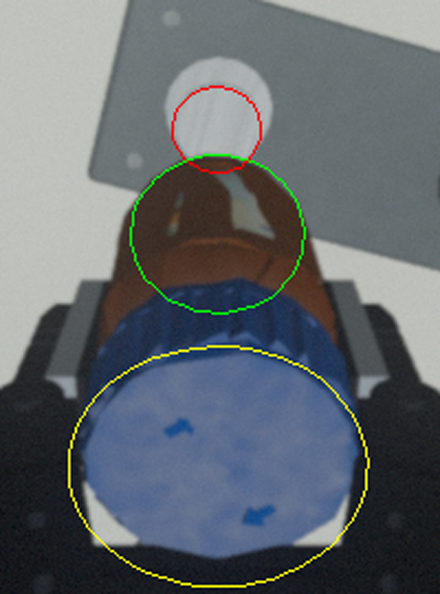

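Residuals are 2 mm or less, well inside 12 mm. I lower most of the way, then creep.

```bash
python3 -m inch '[[[255,0,0,0.015,0,0,0],[255,0,0,0.02,0,0,0],[255,0,0,0.02,0,0,0],[255,0,0,0.02,0,0,0],[255,0,0,0.013,0,0,0],[255,0,0,0.006,0,0,0],[255,0,0,0.003,0,0,0],[255,0,0,0,0,0,0],[255,0,0,0,0,0,0]]]'
python3 -m inch '[[[255,0,0,0.001,0,0,0],[255,0,0,0.001,0,0,0],[255,0,0,0.001,0,0,0],[255,0,0,0,0,0,0]]]'
```

```text
time: 8.17
ee_pos: [0.4811, 0.0818, 0.104]
ee_rot: [3.141, -0.0, 1.573]
force: [-0.1, -0.1, -1.2]
finger_gap: 0.0444
time: 8.5
ee_pos: [0.4807, 0.0818, 0.1004]
ee_rot: [3.141, -0.0, 1.573]
force: [-0.0, -0.4, -1.4]
finger_gap: 0.0443
```

```bash
python3 -m inch '[[[255,0,0,0.001,0,0,0],[255,0,0,0.001,0,0,0],[255,0,0,0,0,0,0]]]'; python3 -m inch '[[[255,0,0,0.001,0,0,0],[255,0,0,0,0,0,0],[255,0,0,0,0,0,0]]]'
```

```text
time: 8.75
ee_pos: [0.4806, 0.0818, 0.0981]
ee_rot: [-3.141, 0.0, 1.573]
force: [0.3, -0.5, -0.3]
finger_gap: 0.0446
time: 9.0
ee_pos: [0.4807, 0.0818, 0.0977]
ee_rot: [3.141, -0.0, 1.573]
force: [-1.8, 0.2, 7.0]
finger_gap: 0.0444
```

Contact (+7 N). I release and go straight up.

```bash
python3 -m inch '[[[0,0,0,0,0,0,0],[0,0,0,0,0,0,0],[0,0,0,0,0,0,0],[0,0,0,0,0,0,0],[0,0,0,0,0,0,0],[0,0,0,0,0,0,0],[0,0,0,0,0,0,0],[0,0,0,0,0,0,0],[0,0,0,-0.01,0,0,0],[0,0,0,-0.02,0,0,0],[0,0,0,-0.03,0,0,0],[0,0,0,-0.03,0,0,0]]]'
python3 -m inch '[[[0,0,0,-0.04,0,0,0],[0,0,0,-0.03,0,0,0],[0,-0.03,0,0,0,0,0],[0,-0.03,0,0,0,0,0],[0,0,0,0,0,0,0],[0,0,0,0,0,0,0]]]'
python3 - <<'E'
from h import *
im=arm.capture("wrist");o=arm.get_obs();print(o["ee_pos"])
look("wrist",("bottle_center","grip_pin","pivot_axis"))
def ring(c,r,col):
    pts=np.array([px("wrist",[c[0]+r*np.cos(t),c[1]+r*np.sin(t),c[2]]) for t in np.linspace(0,6.28,60)]);cv2.polylines(im,[pts],True,col,1)
ring([.4807,.0815,.134],.0215,(0,255,255));ring([.4807,.0815,.046],.018,(0,0,255));ring([.615,.175,.219],.008,(0,255,0))
cv2.imwrite("pics/w4.png",im)
for c in("top","side"): arm.capture(c);look(c,("bottle_center","grip_pin","pivot_axis"))
E
```

```text
time: 10.0
ee_pos: [0.4802, 0.0818, 0.1887]
ee_rot: [-3.14, 0.0, 1.573]
force: [0.4, -0.7, -0.6]
finger_gap: 0.0853
time: 10.5
ee_pos: [0.4807, 0.0209, 0.2581]
ee_rot: [3.141, -0.0, 1.571]
force: [0.4, 0.3, 0.4]
finger_gap: 0.0854
[0.4806829  0.02166944 0.25781981]
wrist pivot_axis 0.64 [0.6021, 0.0468, 0.1904] [514, 191]
top bottle_center 0.92 [0.4921, -0.4394, 0.0439] [457, 212]
top bottle_center 0.6 [0.4113, -0.445, 0.0474] [461, 241]
top bottle_center 0.49 [0.4251, 0.2792, -0.0033] [206, 237]
top grip_pin 0.43 [0.6178, 0.1738, 0.1944] [228, 155]
side bottle_center 0.71 [0.4118, -0.4477, 0.045] [329, 320]
side bottle_center 0.68 [0.4822, 0.0822, 0.089] [293, 182]
side grip_pin 0.57 [0.6119, 0.1771, 0.1885] [319, 135]
side pivot_axis 0.92 [0.6082, 0.0437, 0.1938] [332, 156]
```

View pics/w4.png

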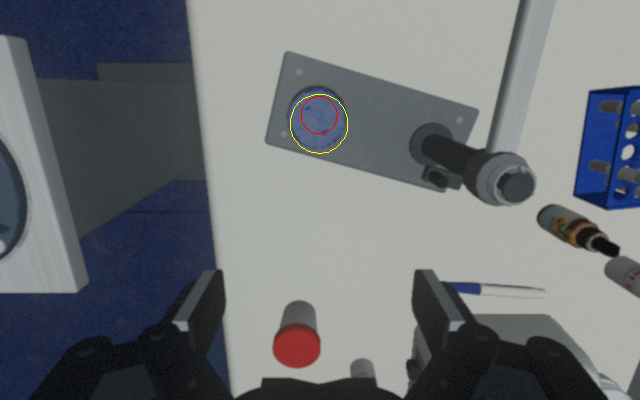

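The bottle stands on the pedestal, cap at (318,120) and within about 2 mm of the predicted rings. Pivot ≈ (0.6065,0.0455) and pin ≈ (0.614,0.176), radius 0.131, which fits the description. Now above the pin.

```bash
python3 -m inch '[[[0,0.019,0.0165,-0.005,0,0,0],[0,0.019,0.0165,-0.005,0,0,0],[0,0.019,0.0165,0,0,0,0],[0,0.019,0.0165,0,0,0,0],[0,0.019,0.0165,0,0,0,0],[0,0.019,0.0165,0,0,0,0],[0,0.019,0.0165,0,0,0,0],[0,0.019,0.0165,0,0,0,0],[0,0,0,0,0,0,0.058],[0,0,0,0,0,0,0],[0,0,0,0,0,0,0]]]'
python3 - <<'E'
from h import *
im=arm.capture("wrist");o=arm.get_obs();print(o["ee_pos"],o["ee_rot"])
look("wrist",("bottle_center","grip_pin","pivot_axis"))
def ring(c,r,col):
    pts=np.array([px("wrist",[c[0]+r*np.cos(t),c[1]+r*np.sin(t),c[2]]) for t in np.linspace(0,6.28,60)]);cv2.polylines(im,[pts],True,col,1)
ring([.614,.176,.219],.008,(0,255,0));ring([.614,.176,.168],.019,(0,0,255))
cv2.imwrite("pics/w5.png",im)
for c in("top","side"): arm.capture(c);look(c,("grip_pin",))
E
```

```text
time: 12.02
ee_pos: [0.6123, 0.174, 0.267]
ee_rot: [-3.141, 0.0, 1.516]
force: [0.0, -0.3, 0.3]
finger_gap: 0.0855
[0.61220484 0.17371082 0.26718772] [-3.14119178e+00  1.71119318e-04  1.51613786e+00]
wrist bottle_center 0.74 [0.475, 0.0821, 0.0895] [194, 271]
wrist grip_pin 0.68 [0.6179, 0.1753, 0.1957] [327, 221]
wrist pivot_axis 0.73 [0.602, 0.0462, 0.1921] [314, 370]
top grip_pin 0.67 [0.6156, 0.1747, 0.1942] [227, 155]
side grip_pin 0.76 [0.6116, 0.1769, 0.1921] [319, 134]
```

View pics/w5.png

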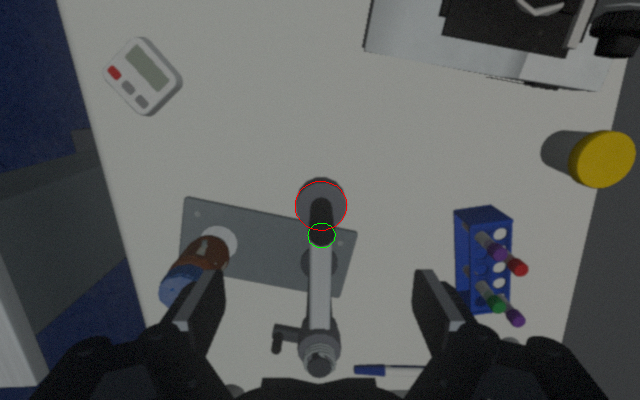

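Rings sit on the head and pin. The surroundings are clear: microscope base at (480,40), rack at (480,260). I descend and close on the pin.

```bash
python3 -m inch '[[[0,0.0024,0.0017,0.01,0,0,0],[0,0,0,0.02,0,0,0],[0,0,0,0.02,0,0,0],[0,0,0,0.017,0,0,0],[0,0,0,0.006,0,0,0],[0,0,0,0,0,0,0],[255,0,0,0,0,0,0],[255,0,0,0,0,0,0],[255,0,0,0,0,0,0],[255,0,0,0,0,0,0],[255,0,0,0,0,0,0],[255,0,0,0,0,0,0]]]'
python3 -m inch '[[[255,0,0,0,0,0,0],[255,0,0,0,0,0,0],[255,0,0,0,0,0,0],[255,0,0,0,0,0,0],[255,0,0,0,0,0,0],[255,0,0,0,0,0,0]]]'; python3 -c "
from plant import arm;print(arm.tcp_to_tips,arm.get_obs()['force'])"
```

```text
time: 13.42
ee_pos: [0.6144, 0.1764, 0.1948]
ee_rot: [3.141, -0.0, 1.515]
force: [-2.3, -1.5, 5.6]
finger_gap: 0.0148
time: 13.92
ee_pos: [0.6144, 0.1764, 0.1948]
ee_rot: [3.141, -0.0, 1.515]
force: [-1.9, 0.1, 6.2]
finger_gap: 0.0149
0.014 [-1.88585316  0.05197883  6.23335451]
```

The pin is held (14.9 mm). Now I swing, with each row a step of the arc in the tool frame.

```bash
python3 -m inch '[[[255,-0.0003,-0.0088,0,0,0,-0.068],[255,-0.0003,-0.0088,0,0,0,-0.068],[255,-0.0003,-0.0088,0,0,0,-0.068],[255,-0.0003,-0.0088,0,0,0,-0.068],[255,-0.0003,-0.0088,0,0,0,-0.068],[255,0,0,0,0,0,0]]]'
python3 - <<'E'
from h import *
p=np.array(arm.get_obs()["ee_pos"]);d=p[:2]-[.6065,.0455];print(np.hypot(*d),np.arctan2(d[1],d[0])-1.5135)
E
```

```text
time: 14.42
ee_pos: [0.5702, 0.1717, 0.1949]
ee_rot: [3.14, -0.001, 1.858]
force: [1.0, 4.9, 1.0]
finger_gap: 0.0148
0.1312962318892368 0.3370275425801277
```

```bash
python3 -m inch '[[[255,-0.0003,-0.0088,0,0,0,-0.068],[255,-0.0003,-0.0088,0,0,0,-0.068],[255,-0.0003,-0.0088,0,0,0,-0.068],[255,-0.0003,-0.0088,0,0,0,-0.068],[255,-0.0003,-0.0088,0,0,0,-0.068],[255,-0.0003,-0.0088,0,0,0,-0.068],[255,-0.0003,-0.0088,0,0,0,-0.068],[255,-0.0003,-0.0088,0,0,0,-0.068],[255,-0.0003,-0.0088,0,0,0,-0.068],[255,-0.0003,-0.0088,0,0,0,-0.068],[255,0,0,0,0,0,0]]]'
python3 - <<'E'
from h import *
p=np.array(arm.get_obs()["ee_pos"]);d=p[:2]-[.6065,.0455];print(np.hypot(*d),np.arctan2(d[1],d[0])-1.5135)
E
```

```text
time: 15.33
ee_pos: [0.4997, 0.1213, 0.1948]
ee_rot: [3.141, -0.002, 2.537]
force: [-9.1, 10.4, 7.8]
finger_gap: 0.0143
0.13101722248031897 1.0108347436689464
```

```bash
python3 -m inch '[[[255,0.0003,-0.0088,0,0,0,-0.068],[255,0.0002,-0.0088,0,0,0,-0.068],[255,0,-0.0088,0,0,0,-0.068],[255,-0.0002,-0.0088,0,0,0,-0.068],[255,0,-0.004,0,0,0,-0.03],[255,0,0,0,0,0,0],[255,0,0,0,0,0,0]]]'
python3 - <<'E'
from h import *
p=np.array(arm.get_obs()["ee_pos"]);d=p[:2]-[.6065,.0455];print(np.hypot(*d),np.arctan2(d[1],d[0])-1.5135)
E
```

```text
time: 15.92
ee_pos: [0.4824, 0.087, 0.1948]
ee_rot: [3.14, -0.0, 2.835]
force: [-4.4, 6.0, 7.7]
finger_gap: 0.0143
0.1308716452925879 1.3053826752916056
```

Close to the stop. I creep until the tangential force (expected about 5 N from the spring) jumps.

```bash
for i in 1; do python3 -m inch '[[[255,0,-0.002,0,0,0,-0.015],[255,0,-0.002,0,0,0,-0.015],[255,0,0,0,0,0,0]]]'; python3 -m inch '[[[255,0,-0.002,0,0,0,-0.015],[255,0,-0.002,0,0,0,0],[255,0,0,0,0,0,0]]]';  done
python3 - <<'E'
from h import *
o=arm.get_obs();p=np.array(o["ee_pos"]);d=p[:2]-[.6065,.0455];a=np.arctan2(d[1],d[0]);f=o["force"];print(np.hypot(*d),a-1.5135,"tang",f[0]*-np.sin(a)+f[1]*np.cos(a),"rad",f[0]*np.cos(a)+f[1]*np.sin(a))
E
```

```text
time: 16.17
ee_pos: [0.4812, 0.0832, 0.1948]
ee_rot: [3.14, -0.0, 2.866]
force: [-3.2, 5.6, 8.0]
finger_gap: 0.0148
time: 16.42
ee_pos: [0.4805, 0.0807, 0.1948]
ee_rot: [3.137, 0.0, 2.879]
force: [-0.3, 17.7, 4.2]
finger_gap: 0.0148
0.13079804945208406 1.3558002929100765 tang -16.946234338051646 rad 5.078196014188546
```

The stop is reached: tangential force 5→17 N at about 1.356 rad. I settle briefly and check the bottle and bystanders.

```bash
python3 -m inch '[[[255,0,0,0,0,0,0],[255,0,0,0,0,0,0],[255,0,0,0,0,0,0],[255,0,0,0,0,0,0],[255,0,0,0,0,0,0],[255,0,0,0,0,0,0]]]'
python3 - <<'E'
from h import *
im=arm.capture("side");look("side",("bottle_center","grip_pin","dropper","cup","clock"))
a=cv2.resize(im[100:340,220:380],None,fx=2.4,fy=2.4,interpolation=2)
w=arm.capture("wrist");look("wrist",("bottle_center","grip_pin","pivot_axis"))
cv2.imwrite("pics/end.png",np.hstack([a,cv2.resize(w[:,200:440],(346,576))]))
E
```

```text
time: 16.92
ee_pos: [0.4806, 0.0808, 0.1948]
ee_rot: [3.138, 0.0, 2.88]
force: [-1.3, 16.5, 4.6]
finger_gap: 0.0143
side bottle_center 0.88 [0.4823, 0.0815, 0.0928] [293, 181]
side bottle_center 0.64 [0.4088, -0.4505, 0.0476] [328, 321]
side grip_pin 0.92 [0.4804, 0.0797, 0.1909] [292, 159]
side grip_pin 0.45 [0.6054, 0.0484, 0.1925] [331, 156]
side dropper 0.44 [0.5457, -0.2876, 0.0007] [350, 274]
side cup 0.9 [0.4523, -0.1931, 0.0002] [311, 259]
wrist pivot_axis 0.26 [0.4255, 0.2815, -0.0007] [516, 65]
```

View pics/end.png

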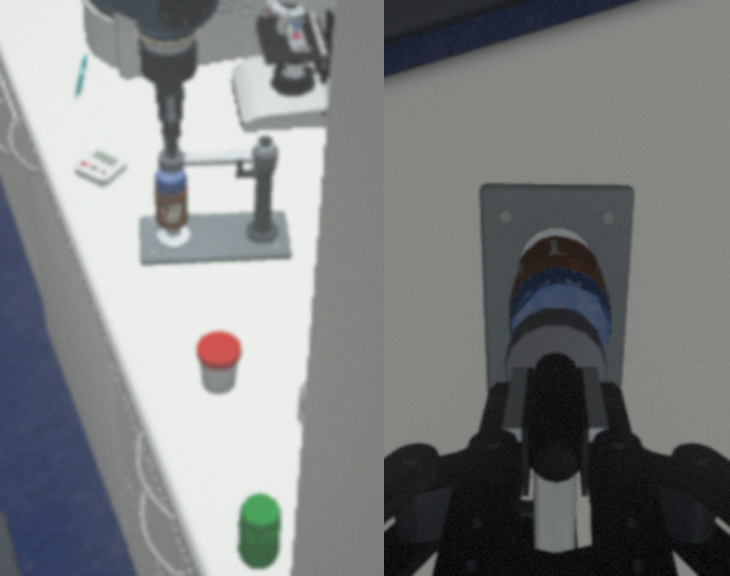

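The picture shows the bottle upright on the pedestal at (172,205), the head over its cap, and the arm lying along the plate with the pin in the jaws. Cup, dropper and timer are in place. I hand in.

```bash
python3 -c "
from plant import arm
print(arm.job_done());o=arm.get_obs();print(o['time'],o['ee_pos'],o['force'],o['finger_gap'])"
```

```text
the job is handed in; nothing more can be done
None
the job is handed in; nothing more can be done
```

I stood the amber bottle on the pedestal and let go of it. I then gripped the pin, swung the arm to its stop and handed the job in at about 17 s with the fingers still holding it. The hand-in gave no verdict, and the state could not be read afterwards.

- **Bottle:** in the last side view it was upright at (0.482, 0.082), within about 2 mm of the pedestal centre. Bottle and fingers were not touching in the pictures.
- **Arm:** the measured fingertip position put the arm at about 1.356 rad of 1.36. The push there rose from 5 to about 17 N, which I took as the stop, and it held steady over the last half second.
- **Bystanders:** the networks put the dropper and cup within about 4 mm of where they started. In the last check the timer was not reported by the networks, but the picture shows it lying where it was.
- **Disagreements:** while I held the bottle, the cap showed a 2 mm mismatch with my prediction. In the last wrist view the bottle and pin were not found, and the pivot was reported at the timer's place with a low value (0.26), which I ignored.

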